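# Wipe the offcuts off the saw board

### The arm

A 6-joint arm with a two-finger parallel gripper is mounted at the origin on a cart in front of the work surface, level with it; the furniture and walls round the work are solid. World frame = base frame: x ahead of the robot, y to its left, z up, the work surface at z = 0. Lengths are in m, angles in rad, forces in N, time in s.
With the tool pointing down it reaches from about 0.35 to 0.975 m from the base axis. Payload 4.9 kg.
Tool frame: the origin (TCP) lies midway between the tips of the shut fingers; the grasp point (between the pads) lies 19 mm behind it (manip.hold_point_z is the distance from the TCP to the grasp point, in m); z points along the fingers, y is the line along which they close (so a half turn about z gives the same grasp; the last joint's range is limited). The gripper opens to 85 mm and grips with 20 to 120 N. Pads are 22 mm wide; open, the fingers measure 114 mm over their backs; the gripper's body (76 mm by 85 mm) begins 54 mm behind the grasp point. The pads swing forward as they close: fully open they stand 13 mm farther back than shut.
Start: joints at [-1.344, 0.053, 1.613, -0, 1.476, -0.119], TCP at [0.212, -0.588, 0.231] pointing down, gripper open.
Joint ranges: [-3.01, 3.01], [-1.01, 2.22], [0.06, 2.58], [-1.02, 4.17], [0.09, 2.62], [-3.14, 3.14]. Speed limits (rad/s): [2.57, 2.57, 3.14, 3.14, 3.14, 3.14].

### API

Orientations are given as a unit quaternion [w, x, y, z].
In Python, from plant import manip gives the robot as it stands. The module is installed in compiled form; this text tells all that it offers.
- The arm moves only by the shell command python3 -m jog 'ROWS' [OPENING]. ROWS is JSON, one flat list of numbers, 6 for each row, row after row: the shift along the tool's x, y, z in units of 0.1 m (1.0 is 0.1 m), then the turn, a rotation vector about the tool's x, y, z in units of 180 degrees (1.0 is 180 degrees). A call has 1 to 8 rows; each row is the pose to reach, as a shift and turn from the pose commanded when the call began, along the tool's axes at that moment, turning the shorter way round; what a row does not reach only later rows make up. A row lasts 1/8 s, in which the tool goes at most 62.5 mm and 10.7 degrees, less where a joint would pass 70% of its speed; a pose out of reach is approached as far as the arm can. A call with a number of a shift or a turn outside -1 to 1 is refused whole. A call with a gripper value outside its range is refused whole. OPENING is the finger opening in mm, from 0 to 85.4, set as the call begins (- or left out, the last holds). The fingers move at their own pace and stop on an object; the grip force is fixed at half the most. Time passes only in rows, so rows that repeat a pose let the fingers close. It gives the time, the measured TCP pose, the force, the opening and the grip force at its end, in the units of the state.
- manip.state(): the state, without advancing time (a new reading comes with each control period).
- manip.grab_frame(name): name is "scene" or "top" or "wrist"; returns a dict with "img" (400x640x3 uint8, blue, green, red), "z_map" (400x640 float32, m along the optical axis (not along the pixel's ray), 0 where there is no reading), "fx", "fy", "cx", "cy" (pixels), "xyz" and "attitude" of the camera in the world; the wrist camera has in their place "T_tool_cam" (4x4, takes a point from camera to tool coordinates, whose origin is the TCP and whose axes are the flange's). Camera axes: x right, y up, looking along -z (the intrinsics and any distortion apply to the point x, -y, -z); pixel columns grow to the right and rows downward; lengths in m; the calibration is good to about 2 mm. A picture is of the moment at which its call begins: read the wrist's pose just before it.
- manip.job_done(): hands the job in; it is judged then, once.
The state is a dict: "time": time; "joint_pos": joint angles; "joint_vel": joint speeds; "joint_efforts": joint torques, N m; "tool_pos": TCP position; "tool_rot": TCP orientation; "contact_force": force on the tool from outside, world axes, zero at the start; "ft_torque": the same for the moment, N m; "gripper_width": opening from 0.0 (shut) to 1.0 (fully open); "grasp_force": force on a finger pad.
Only numpy, scipy, OpenCV 4.12 (cv2) and the standard library are available. Lean on these libraries where they do the work, as an engineer would, in place of code of your own. Each camera call takes 0.05 s, during which the arm holds its last target. There are 200 camera calls.

### The job

Take the scraper block by its upright grip, set its rubber lip on the white saw board, and wipe all five brass offcuts along the board and over its open end into the catch tray; do not touch the offcuts with the fingers. Then stand the scraper back upright on the bench beside the board and let go. Leave the other things on the bench where they are.

Things in the scene. Friction and masses are not known exactly. Their poses are not given: they have to be found in the camera images.
- board: fixed saw board: white plastic board on a steel stand, a steel catch tray built on past one end; 150 mm wide (x), y = -151 to +215 mm. Origin at bench level under the board, z up, x across, +y along it towards the tray. Flat top 75 mm above the origin, from y = -134 mm (closed end) to +100 mm (open edge, no rim)
- closed_end (a point): middle of the board's closed end, at the height of its top, at the inner face of the end rim. The end rim and the two aluminium side rims stand 12 mm above the top; 126 mm are clear between the side rims (x of the board = -63 to +63 mm)
- edge (a point): middle of the board's open edge, at the height of its top
- tray (a point): centre of the catch tray's floor, 12 mm above the bench; inside, the tray is 132 mm (x of the board) by 105 mm (y of the board, +100 to +205 mm), its walls reach 60 mm above the bench, 15 mm lower than the board's top
- scraper: loose scraper block, about 0.25 kg, standing on its flat rubber lip, alike front and back: foot 110 mm long (x), 34 thick (y), 32 high; centred on it an upright black grip rib 80 long (x), 24 thick (y), from 32 to 75 mm above the lip's underside. Origin at the centre of the lip's underside, z up. Starts on the bench right of the board, x axis within 0.5 rad of world x
- offcut0: loose flat brass offcut, rectangular 30 x 20 mm, 10 mm thick, 45 g; origin at the centre of its underside; starts lying flat on the board's top, all of it within 63 mm either side of its middle line and more than 55 mm from the closed end
- offcut1: loose flat brass offcut, L-shaped 30 x 30 mm (legs 13 mm wide), 10 mm thick, 45 g; origin at the centre of its underside; starts lying flat on the board's top, all of it within 63 mm either side of its middle line and more than 55 mm from the closed end
- offcut2: loose flat brass offcut, round, 27 mm across, 10 mm thick, 45 g; origin at the centre of its underside; starts lying flat on the board's top, all of it within 63 mm either side of its middle line and more than 55 mm from the closed end
- offcut3: loose flat brass offcut, square 24 x 24 mm, 10 mm thick, 45 g; origin at the centre of its underside; starts lying flat on the board's top, all of it within 63 mm either side of its middle line and more than 55 mm from the closed end
- offcut4: loose flat brass offcut, T-shaped 30 x 30 mm (13 mm bars), 10 mm thick, 45 g; origin at the centre of its underside; starts lying flat on the board's top, all of it within 63 mm either side of its middle line and more than 55 mm from the closed end
- reagent_bottle: closed reagent bottle with orange cap, 56 mm across, 105 mm tall; loose bystander; origin at the centre of its underside
- timer: small white bench timer, 62 x 66 x 19 mm; loose bystander; origin at the centre of its underside
- pocket_calculator: dark pocket calculator, 118 x 68 x 13 mm; loose bystander; origin at the centre of its underside
There are look-alikes about, which are no part of the job. What is shaped like the scraper but blue or green is not meant.

How it is judged:
By the outcome, as a careful person would: the job done as asked, in the order asked, and still so for the second after the job is handed in, with the robot touching nothing.
It also fails if it takes over 54 s, if anything falls off the work surface, if the arm or the gripper's body presses on something with over 40 N, if the wrist force passes 120 N, or if a joint passes its speed limit or range.

## Working session

There is one attempt and no reset: what is moved stays moved. The work goes in short steps, Python scripts to look and compute and a shell command to move; the robot and the scene stay as the last step left them, time stands still between calls to the robot, and variables do not carry over. Pictures are saved under pics/ and viewed, at most 10 in all, crops included, and the job is handed in when it is done.

```bash
mkdir -p pics; cat > h.py <<'E'
import numpy as np, cv2
from scipy.spatial.transform import Rotation as R
from plant import manip
def q2R(q): return R.from_quat([q[1],q[2],q[3],q[0]]).as_matrix()
def grab(n):
    s=manip.state(); f=manip.grab_frame(n)
    if n=="wrist":
        T=np.eye(4);T[:3,:3]=q2R(s["tool_rot"]);T[:3,3]=s["tool_pos"];T=T@np.array(f["T_tool_cam"])
    else:
        T=np.eye(4);a=np.array(f["attitude"]);T[:3,:3]=q2R(a) if a.size==4 else a;T[:3,3]=f["xyz"]
    f["T"]=T; return f
def ray(f,u,v,z):
    d=f["T"][:3,:3]@np.array([(u-f["cx"])/f["fx"],-(v-f["cy"])/f["fy"],-1]);o=f["T"][:3,3]
    return o+d*(z-o[2])/d[2]
def cloud(f):
    v,u=np.mgrid[:400,:640];Z=f["z_map"]
    P=np.stack([(u-f["cx"])/f["fx"]*Z,-(v-f["cy"])/f["fy"]*Z,-Z],-1)
    P=P@f["T"][:3,:3].T+f["T"][:3,3];P[Z==0]=np.nan;return P
E
python3 - <<'E'
from h import *
import pickle
for n in ("top","scene"):
    f=grab(n);print(n,{k:f[k] for k in f if k not in("img","z_map")})
    cv2.imwrite(f"pics/{n}0.png",f["img"]);pickle.dump(f,open(n+"0.pkl","wb"))
print(manip.state(),manip.hold_point_z)
E
```

```text
top {'fx': 502.08959051098503, 'fy': 502.08959051098503, 'cx': 320.92131981685435, 'cy': 202.68724947793703, 'xyz': array([ 0.16055164, -0.20225916,  1.76104595]), 'attitude': array([-0.68615179, -0.07093623,  0.07051469,  0.72054941]), 'T': array([[-0.04832755,  0.97880844, -0.19899367,  0.16055164],
       [-0.99881663, -0.0484468 ,  0.0042726 , -0.20225916],
       [-0.00545855,  0.19896467,  0.97999146,  1.76104595],
       [ 0.        ,  0.        ,  0.        ,  1.        ]])}
scene {'fx': 436.3324904408276, 'fy': 436.3324904408276, 'cx': 314.35302215971444, 'cy': 197.43547394217126, 'xyz': array([-0.28209362, -1.40602806,  1.03602707]), 'attitude': array([ 0.84662582,  0.45000128, -0.13874081, -0.24794065]), 'T': array([[ 0.83855285,  0.29495882, -0.45807031, -0.28209362],
       [-0.54469299,  0.47204857, -0.69316643, -1.40602806],
       [ 0.01177588,  0.83076437,  0.55649968,  1.03602707],
       [ 0.        ,  0.        ,  0.        ,  1.        ]])}
{'time': 0.1, 'joint_pos': array([-1.34397759e+00,  5.32877922e-02,  1.61416880e+00, -3.45097191e-05,
        1.47600471e+00, -1.18983404e-01]), 'joint_vel': array([-1.79812770e-03, -2.33652943e-03, -2.71103272e-03, -9.91832696e-04,
       -1.55791450e-05,  1.65245069e-04]), 'joint_efforts': array([ 3.11389640e-04, -3.94899452e+01, -3.71364605e+01, -8.02916747e-05,
        3.88686094e-03, -1.11772377e-05]), 'tool_pos': array([ 0.21171637, -0.58744166,  0.23018062]), 'tool_rot': array([-9.32037188e-04,  9.85089097e-01,  1.72042432e-01, -6.75028821e-05]), 'contact_force': array([-0.656051  ,  0.0792307 ,  0.03934283]), 'ft_torque': array([ 0.01543287,  0.0063658 , -0.01278754]), 'grasp_force': 0.0, 'gripper_width': 1.000683904568846} 0.0187
```

View pics/top0.png

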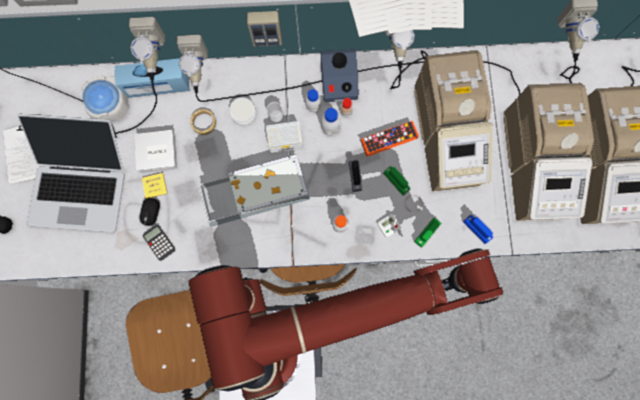

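View pics/scene0.png

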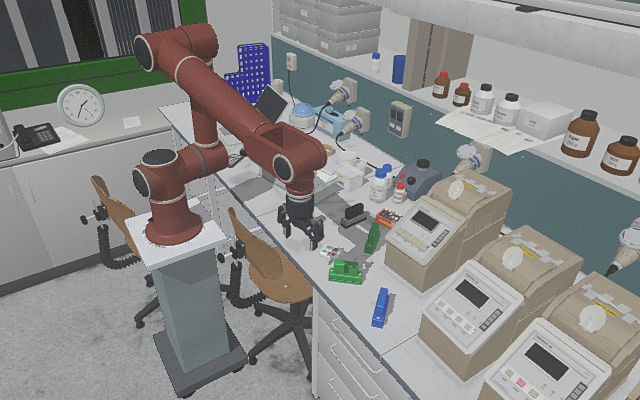

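In the top view, the board is at (265,188) with its tray to the left at (218,200). The black block at (356,174) matches the scraper. The look-alikes are green at (397,180) and (428,232) and blue at (478,225), all the wrong colour. I'll confirm with a crop.

```bash
python3 - <<'E'
from h import *
import pickle
f=pickle.load(open("top0.pkl","rb"));P=cloud(f);I=f["img"]
cv2.imwrite("pics/crop.png",cv2.resize(I[145:245,190:390],None,fx=4,fy=4,interpolation=cv2.INTER_CUBIC))
# scraper: black region
m=(I.max(2)<60).astype(np.uint8);m[:, :335]=0;m[:,372:]=0;m[:150]=0;m[:205]*=1;m[205:]=0
n,l,s,c=cv2.connectedComponentsWithStats(m)
for i in range(1,n):
    if s[i,4]<30: continue
    q=P[l==i];print("blk",s[i],c[i],np.nanmedian(q,0),np.nanmax(q[:,2]))
    for lo,hi in((.06,.09),(.02,.045)):
        w=q[(q[:,2]>lo)&(q[:,2]<hi)]
        if len(w)>5: print(lo,len(w),cv2.minAreaRect((w[:,:2]*1000).astype(np.float32)))
# board rims/top plane
def reg(lo,hi,name):
    k=((P[...,2]>lo)&(P[...,2]<hi)).astype(np.uint8);k[:,:195]=0;k[:,320:]=0;k[:150]=0;k[225:]=0
    w=P[k>0];r=cv2.minAreaRect((w[:,:2]*1000).astype(np.float32));print(name,len(w),r,cv2.boxPoints(r).round().tolist())
reg(.068,.095,"top");reg(.08,.095,"rims+offc");reg(.045,.065,"traywall");reg(.004,.02,"floor")
# brass
h=cv2.cvtColor(I,cv2.COLOR_BGR2HSV);b=((h[...,0]>10)&(h[...,0]<28)&(h[...,1]>110)).astype(np.uint8);b[:160]=0;b[215:]=0;b[:,:225]=0;b[:,310:]=0
n,l,s,c=cv2.connectedComponentsWithStats(b)
for i in range(1,n):
    if s[i,4]>8: print("brass",s[i],ray(f,*c[i],.085).round(4))
E
```

```text
blk [350 161  11  25 190] [355.23157895 172.68421053] [ 0.60404937 -0.33425474  0.07307153] 0.08394609257344254
0.06 156 ((608.2107543945312, -335.2032775878906), (77.31002044677734, 24.98683738708496), 4.215673923492432)
0.02 17 ((609.82861328125, -335.7342224121094), (80.3995590209961, 30.543210983276367), 2.3748111724853516)
top 2912 ((566.2521362304688, 23.352584838867188), (148.97549438476562, 349.4941101074219), 13.384919166564941) [[453.0, 176.0], [534.0, -164.0], [679.0, -129.0], [598.0, 211.0]]
rims+offc 1002 ((578.8797607421875, -27.497711181640625), (148.62506103515625, 244.3631134033203), 13.03625202178955) [[479.0, 75.0], [534.0, -163.0], [679.0, -130.0], [624.0, 108.0]]
traywall 218 ((564.80078125, 28.1796875), (143.72515869140625, 353.0846862792969), 12.667143821716309) [[456.0, 185.0], [533.0, -160.0], [674.0, -128.0], [596.0, 216.0]]
floor 1988 ((587.83251953125, 20.163436889648438), (452.6956481933594, 275.55572509765625), 87.27633666992188) [[439.0, -199.0], [715.0, -212.0], [736.0, 240.0], [461.0, 253.0]]
brass [265 170  10   8  45] [ 0.6124 -0.0361  0.085 ]
brass [231 180   8   9  41] [0.5838 0.0819 0.085 ]
brass [254 182   7   7  39] [0.5741 0.0071 0.085 ]
brass [272 187   8   6  41] [ 0.554  -0.0562  0.085 ]
brass [237 196   8   8  40] [0.5244 0.0636 0.085 ]
```

View pics/crop.png

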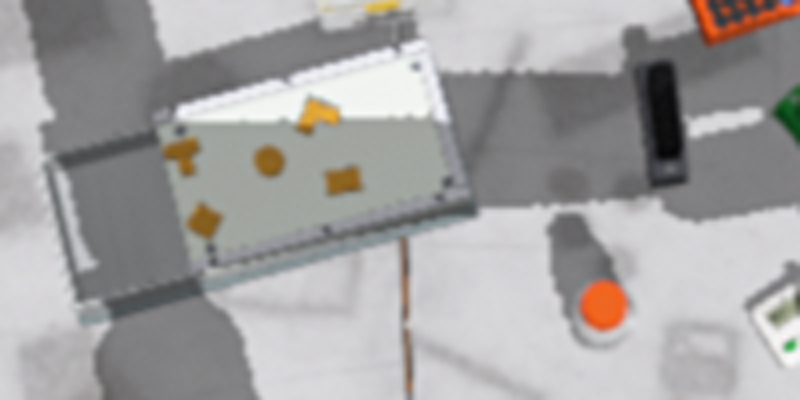

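The crop confirms it: the only black rib on a foot near the board is at crop (665,120), i.e. top px (356,174), about (0.607,-0.335). The bottle's cap is at crop (603,305). The five offcuts lie well clear of the closed end. The board's yaw is about 13.1° and its origin about (0.573,-0.007). I'll move above the scraper now.

```bash
for i in 1 2 3 4; do python3 -m jog '[0.5,-0.1,0,0,0,0, 1,-0.25,0,0,0,0]' 60 | tail -1; done
python3 -m jog '[0.55,-0.03,0,0,0,0.047, 0.55,-0.03,0,0,0,0.094, 0.55,-0.03,0,0,0,0.094, 0.55,-0.03,0,0,0,0.094]'
cat > look.py <<'E'
from h import *
import sys
f=grab("wrist");cv2.imwrite(f"pics/{sys.argv[1]}.png",f["img"])
P=cloud(f);s=manip.state();M=q2R(s["tool_rot"])
print("tcp",s["tool_pos"],"yaw",np.degrees(np.arctan2(M[1,0],M[0,0])),"Rz",M[:,2].round(3))
I=f["img"];w=(P[...,2]>.055)&(P[...,2]<.09)&(abs(P[...,0]-.607)<.07)&(abs(P[...,1]+.335)<.05)&(I.max(2)<90)
q=P[w];print("n",len(q));r=cv2.minAreaRect((q[:,:2]*1000).astype(np.float32));print(r,np.median(q[:,2]))
w2=(P[...,2]>.02)&(P[...,2]<.045)&(abs(P[...,0]-.607)<.08)&(abs(P[...,1]+.335)<.05)
q=P[w2];print("foot",len(q),cv2.minAreaRect((q[:,:2]*1000).astype(np.float32)))
E
python3 look.py w1
```

```text
grasp_force: 0.0
grasp_force: 0.0
grasp_force: 0.0
grasp_force: 0.0
time: 1.6
tool_pos: [0.6045, -0.3371, 0.2309]
tool_rot: [-0.0, 1.0, 0.026, -0.0]
contact_force: [-0.2, -0.1, -0.5]
gripper_width: 0.702
grasp_force: 0.0
tcp [ 0.60440631 -0.33726994  0.23117104] yaw 2.9316137493852854 Rz [-0.  0. -1.]
n 1858
((609.0680541992188, -336.9101867675781), (78.57730102539062, 23.247283935546875), 3.65191388130188) 0.0749037670966094
foot 1051 ((623.5090942382812, -340.9330749511719), (60.57969284057617, 141.78924560546875), 77.3700942993164)
```

View pics/w1.png

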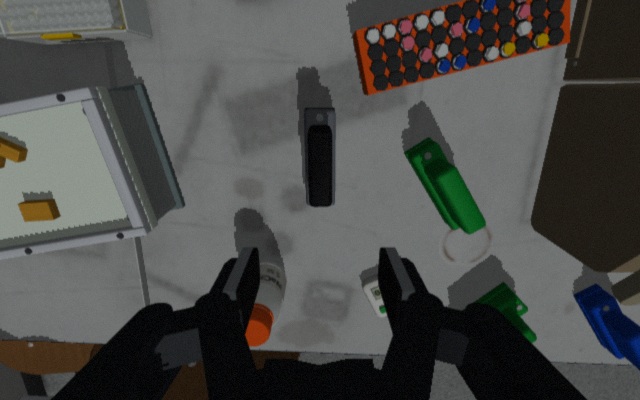

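The wrist view shows the black scraper's rib at (320,165), with the fingers straddling it in y and the bottle and green blocks clear. Its centre is (0.609,-0.337) and its yaw about 3.6°. I'll descend and grip.

```bash
python3 -m jog '[0.045,0,0.4,0,0,-0.004, 0.045,0,0.8,0,0,-0.004, 0.045,0,1,0,0,-0.004]' 60 | tail -1
python3 -m jog '[0,0,0.3,0,0,0, 0,0,0.6,0,0,0, 0,0,0.8,0,0,0, 0,0,0.93,0,0,0, 0,0,0.93,0,0,0]'
python3 -m jog '[0,0,0,0,0,0, 0,0,0,0,0,0, 0,0,0,0,0,0, 0,0,0,0,0,0, 0,0,0,0,0,0, 0,0,0,0,0,0, 0,0,0,0,0,0]' 0
```

```text
grasp_force: 0.0
time: 2.65
tool_pos: [0.6091, -0.3365, 0.0376]
tool_rot: [-0.0, 1.0, 0.032, -0.001]
contact_force: [0.2, 0.1, -0.1]
gripper_width: 0.702
grasp_force: 0.0
time: 3.52
tool_pos: [0.6103, -0.3372, 0.0399]
tool_rot: [0.001, 1.0, 0.032, 0.001]
contact_force: [-0.1, 0.0, 5.3]
gripper_width: 0.269
grasp_force: 59.6
```

```bash
python3 -m jog '[0,0,-0.25,0,0,0, 0,0,-0.6,0,0,0, 0,0,-1,0,0,0]' | tail -1
python3 -m jog '[0,-0.3,-0.4,0,0,0, 0,-0.6,-0.8,0,0,0, 0,-1,-0.8,0,0,-0.05, 0,-1,-0.8,0,0,-0.05, 0,-1,-0.8,0,0,-0.05]'
cat > board.py <<'E'
from h import *
import sys
f=grab("wrist");cv2.imwrite(f"pics/{sys.argv[1]}.png",f["img"]);P=cloud(f);I=f["img"]
s=manip.state();M=q2R(s["tool_rot"]);t=np.array(s["tool_pos"])
print("tcp",t,"yaw",np.degrees(np.arctan2(M[1,0],M[0,0])),"Rz",M[:,2].round(4))
o=np.array([.5735,-.007]);a=np.radians(13.1)
ex=np.array([np.cos(a),np.sin(a)]);ey=np.array([-ex[1],ex[0]])
B=np.stack([(P[...,:2]-o)@ex,(P[...,:2]-o)@ey,P[...,2]],-1)
near=(abs(B[...,0])<.1)&(B[...,1]>-.17)&(B[...,1]<.23)
top=near&(abs(B[...,2]-.075)<.004);print("top z",np.median(B[top][:,2]),top.sum())
rim=near&(abs(B[...,2]-.087)<.003)
q=P[rim];print("rim rect",rim.sum(),np.median(q[:,2]))
for nm,k,ax in(("left",(B[...,0]<-.058)&(B[...,1]>-.1)&(B[...,1]<.09),0),("right",(B[...,0]>.058)&(B[...,1]>-.1)&(B[...,1]<.09),0),("end",(B[...,1]<-.128)&(abs(B[...,0])<.05),1)):
    b=B[rim&k]
    if len(b)>20:
        x=b[:,1-ax];y=b[:,ax];p=np.polyfit(x,y,1);print(nm,len(b),"mid",y.mean(),"pct",np.percentile(y,[2,98]),"slope deg",np.degrees(p[0]),"span",x.min(),x.max())
# scraper lip below the tcp: foot points
d=P-t;loc=d@M;k=(abs(loc[...,0])<.07)&(abs(loc[...,1])<.025)&(loc[...,2]>-.01)&(loc[...,2]<.05)
print("foot in tool",k.sum(),loc[k].min(0),loc[k].max(0))
E
python3 board.py w2
```

```text
grasp_force: 59.2
time: 4.53
tool_pos: [0.6025, -0.2367, 0.2166]
tool_rot: [-0.0, 0.994, 0.11, -0.001]
contact_force: [0.2, -0.0, -2.8]
gripper_width: 0.272
grasp_force: 59.9
tcp [ 0.60256098 -0.23716585  0.21672928] yaw 12.547607199967866 Rz [-2.2e-03  7.0e-04 -1.0e+00]
top z 0.07515314508104154 26275
rim rect 9126 0.08666735402028372
left 1834 mid -0.06806850131136119 pct [-0.07319199 -0.06388236] slope deg -0.055020074753100626 span -0.0998876954348102 0.07784526750374289
right 2060 mid 0.0669465143836699 pct [0.06220448 0.07174883] slope deg -0.015006471104277882 span -0.09983953990093875 0.032991822005379486
end 1538 mid -0.13977682940601513 pct [-0.14507671 -0.13375733] slope deg 0.009761472661993394 span -0.04985563827679552 0.049460027047638355
foot in tool 3891 [-0.05258375 -0.02498356 -0.00999591] [0.05346267 0.02268214 0.03886933]
```

View pics/w2.png

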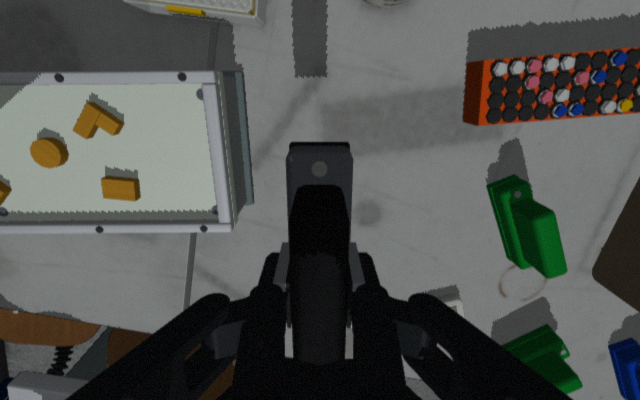

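The wrist view shows the scraper held square at (320,250) and the board at the left, its rims fitted to within 1 mm. The L, round and rectangular offcuts are at (97,118), (48,152) and (121,188). I'll go over the closed end and come down.

```bash
python3 -m jog '[0.07,-0.33,0,0,0,0, 0.14,-0.66,0,0,0,0, 0.22,-1,0,0,0,-0.003]' | tail -1
python3 -m jog '[0,-0.25,0.2,0,0,0, 0,-0.25,0.5,0,0,0, 0,-0.25,0.75,0,0,0, 0,-0.25,0.88,0,0,0, 0,-0.25,0.9,0,0,0, 0,-0.25,0.9,0,0,0]'
python3 -m jog '[0,0,0.04,0,0,0, 0,0,0.08,0,0,0, 0,0,0.1,0,0,0, 0,0,0.1,0,0,0]'; python3 -c "
from h import *
s=manip.state();M=q2R(s['tool_rot']);print(s['tool_pos'],np.degrees(np.arctan2(M[1,0],M[0,0])),M[:,2])
d=s['tool_pos'][:2]-np.array([.5735,-.007]);a=np.radians(13.1);print(d@[np.cos(a),np.sin(a)],d@[-np.sin(a),np.cos(a)])"
```

```text
grasp_force: 60.3
time: 5.7
tool_pos: [0.5978, -0.1106, 0.1292]
tool_rot: [0.0, 0.993, 0.114, 0.001]
contact_force: [-0.8, -0.0, -2.9]
gripper_width: 0.271
grasp_force: 60.1
time: 6.2
tool_pos: [0.5969, -0.11, 0.118]
tool_rot: [-0.0, 0.993, 0.115, -0.0]
contact_force: [0.6, -0.1, -2.8]
gripper_width: 0.276
grasp_force: 60.1
[ 0.59694697 -0.10999671  0.11802353] 13.157909169334559 [-4.51746555e-04  1.65427034e-04 -9.99999884e-01]
-0.0005075565558562076 -0.10563060485654516
```

Laterally it's spot on. I'll lower the last few millimetres in small steps and watch the force.

```bash
for i in 1 2; do python3 -m jog '[0,0,0.01,0,0,0, 0,0,0.02,0,0,0, 0,0,0.02,0,0,0]' | grep -E "pos|contact"; done; python3 -m jog '[0,0,0.005,0,0,0, 0,0,0.005,0,0,0]' | grep -E "pos|contact"
```

```text
tool_pos: [0.5971, -0.1101, 0.1162]
contact_force: [0.1, -0.3, -4.0]
tool_pos: [0.5972, -0.1102, 0.1149]
contact_force: [-1.9, -0.2, 0.8]
tool_pos: [0.5973, -0.1102, 0.1149]
contact_force: [-4.4, 1.8, 4.9]
```

Contact is about 7 N down. I'll start wiping.

```bash
python3 -m jog '[0,-0.06,0,0,0,0, 0,-0.16,0,0,0,0, 0,-0.27,0,0,0,0, 0,-0.38,0,0,0,0, 0,-0.5,0,0,0,0]' | grep -E "pos|rot|contact|width"
python3 -m jog '[0,-0.1,0,0,0,0, 0,-0.2,0,0,0,0, 0,-0.3,0,0,0,0, 0,-0.4,0,0,0,0, 0,-0.5,0,0,0,0]' | grep -E "pos|rot|contact|width"
```

```text
tool_pos: [0.5866, -0.0613, 0.1149]
tool_rot: [0.001, 0.993, 0.115, 0.001]
contact_force: [1.3, -4.2, 0.2]
gripper_width: 0.272
tool_pos: [0.5752, -0.0128, 0.115]
tool_rot: [0.001, 0.993, 0.115, 0.001]
contact_force: [3.3, -17.4, 6.7]
gripper_width: 0.27
```

```bash
python3 -m jog '[0,0,0,0,0,0]' | grep -E "contact"; python3 -c "
from h import *
f=grab('wrist');cv2.imwrite('pics/w3.png',f['img'])"
```

```text
contact_force: [0.7, -1.9, 7.5]
```

View pics/w3.png

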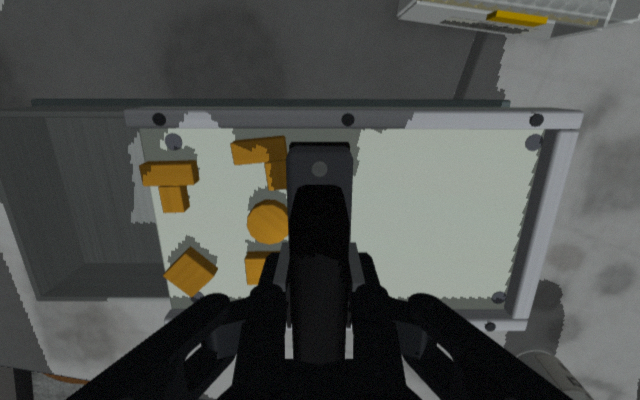

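All five offcuts are in front of the lip with no jam: L (262,155), round (268,222), rectangle (257,268), T (170,180) and square (190,272). I'll carry on over the open edge.

```bash
python3 -m jog '[0,-0.07,0,0,0,0, 0,-0.17,0,0,0,0, 0,-0.27,0,0,0,0, 0,-0.38,0,0,0,0, 0,-0.49,0,0,0,0, 0,-0.6,0,0,0,0]' | grep -E "pos|rot|contact|width"
python3 -m jog '[0,-0.1,0,0,0,0, 0,-0.2,0,0,0,0, 0,-0.3,0,0,0,0, 0,-0.4,0,0,0,0, 0,-0.5,0,0,0,0, 0,-0.55,0,0,0,0, 0,-0.55,0,0,0,0]' | grep -E "pos|rot|contact|width"; python3 -c "
from h import *
f=grab('wrist');cv2.imwrite('pics/w4.png',f['img'])"
```

```text
tool_pos: [0.5615, 0.0456, 0.115]
tool_rot: [0.001, 0.993, 0.115, 0.001]
contact_force: [1.1, -6.1, -0.1]
gripper_width: 0.273
tool_pos: [0.5484, 0.1, 0.1147]
tool_rot: [0.0, 0.993, 0.115, 0.001]
contact_force: [-0.1, -2.7, 7.1]
gripper_width: 0.274
```

View pics/w4.png

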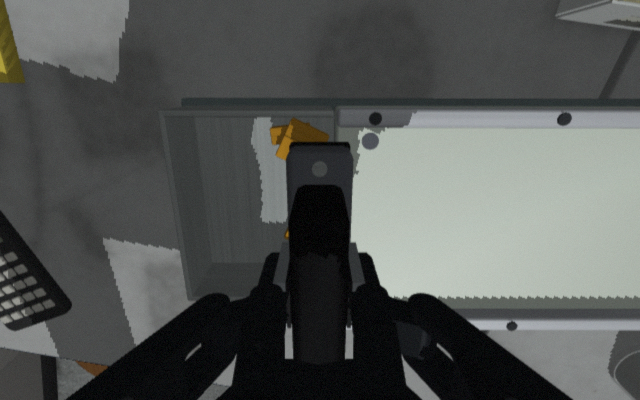

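The board is clear behind the lip, and offcuts lie in the tray around (300,140) and (288,235). I'll lift and go back, pausing to count them.

```bash
python3 -m jog '[0,0,-0.2,0,0,0, 0,0,-0.6,0,0,0, 0,0,-1,0,0,0]' | tail -1
python3 -m jog '[0,0.3,0,0,0,0, 0,0.65,0,0,0,0, 0,1,0,0,0,0, 0,1,0,0,0,0]' | grep -E "pos|contact|width"; python3 -c "
from h import *
f=grab('wrist');cv2.imwrite('pics/w5.png',f['img'])"
```

```text
grasp_force: 60.2
tool_pos: [0.57, 0.0013, 0.2127]
contact_force: [-0.7, 0.4, -3.3]
gripper_width: 0.275
```

View pics/w5.png

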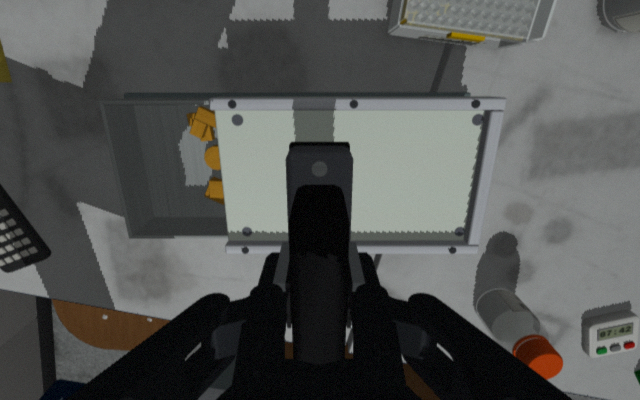

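The board is empty and the offcuts are in the tray at (203,123), (212,157) and (215,190), some stacked or hidden by the board's edge. I'll count them from the top view later. Next I'll set the scraper down right of the board.

```bash
python3 -m jog '[0,0.4,0,0,0,0, 0,0.8,0,0,0,0, 0,1,0,0,0,0]' | tail -1; python3 -m jog '[0,0.5,0,0,0,0, 0,1,0,0,0,0]' | tail -1
python3 -m jog '[0,0.4,0,0,0,0, 0,0.59,0.2,0,0,0, 0,0.59,0.6,0,0,0, 0,0.59,1,0,0,0]' | grep pos; python3 -m jog '[0,0,0.3,0,0,0, 0,0,0.5,0,0,0, 0,0,0.62,0,0,0, 0,0,0.68,0,0,0, 0,0,0.68,0,0,0, 0,0,0.68,0,0,0]'; python3 -c "
from h import *
f=grab('top');cv2.imwrite('pics/t2.png',cv2.resize(f['img'][145:245,190:390],None,fx=4,fy=4,interpolation=cv2.INTER_CUBIC))"
```

```text
grasp_force: 60.4
grasp_force: 60.4
tool_pos: [0.6301, -0.249, 0.1126]
time: 13.1
tool_pos: [0.6307, -0.2507, 0.0472]
tool_rot: [0.001, 0.993, 0.115, 0.001]
contact_force: [0.7, 0.0, -2.5]
gripper_width: 0.271
grasp_force: 60.5
```

View pics/t2.png

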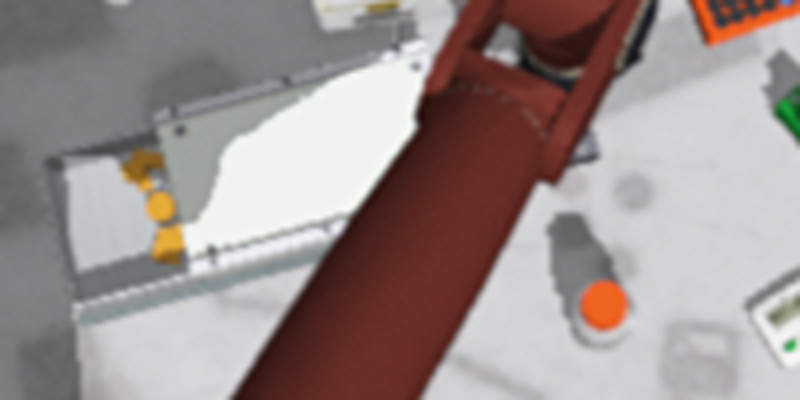

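The offcuts are all off the board, heaped in the tray at crop (145,165), (160,207) and (168,243), and the bottle hasn't moved. I'll lower to contact.

```bash
python3 -m jog '[0,0,0.02,0,0,0, 0,0,0.04,0,0,0, 0,0,0.055,0,0,0, 0,0,0.055,0,0,0]' | grep -E "pos|contact"; for i in 1 2 ; do python3 -m jog '[0,0,0.01,0,0,0, 0,0,0.01,0,0,0]' | grep -E "pos|contact"; done
```

```text
tool_pos: [0.6298, -0.2503, 0.0402]
contact_force: [0.0, 0.1, -2.8]
tool_pos: [0.63, -0.2504, 0.04]
contact_force: [-2.7, 0.1, 1.0]
tool_pos: [0.6301, -0.2505, 0.0399]
contact_force: [-5.3, 1.3, 6.9]
```

```bash
python3 -m jog '[0,0,-0.01,0,0,0, 0,0,-0.01,0,0,0, 0,0,-0.01,0,0,0, 0,0,-0.01,0,0,0, 0,0,-0.01,0,0,0, 0,0,-0.01,0,0,0]' 65 
python3 -m jog '[0,0,-0.15,0,0,0, 0,0,-0.4,0,0,0, 0,0,-0.7,0,0,0, 0,0,-1,0,0,0]' | grep -E "pos|contact"; python3 -m jog '[0,0,-0.5,0,0,0, 0,0.3,-0.9,0,0,0, -0.4,0.6,-0.9,0,0,0, -0.8,0.9,-0.9,0,0,0, -0.8,0.9,-0.9,0,0,0]' | grep -E "pos|contact"; python3 -m jog '[-0.5,0,0,0,0,0, -1,0,0,0,0,0, -1,0,0,0,0,0, -1,0,0,0,0,0]' | grep -E "pos|contact"
python3 - <<'E'
from h import *
w=grab('wrist');f=grab('top')
a=cv2.resize(f['img'][145:245,190:390],None,fx=4,fy=4,interpolation=cv2.INTER_CUBIC)
b=w['img'][::1]
cv2.imwrite('pics/end.png',np.vstack([a[:,:640][:300],b[:300]]))
P=cloud(f);o=np.array([.573,-.007]);t=np.radians(13.1);ex=np.array([np.cos(t),np.sin(t)]);ey=np.array([-ex[1],ex[0]])
I=f['img'];h=cv2.cvtColor(I,cv2.COLOR_BGR2HSV);m=((h[...,0]>10)&(h[...,0]<28)&(h[...,1]>110)).astype(np.uint8);m[:160]=0;m[215:]=0;m[:,:200]=0;m[:,310:]=0
k=m>0;q=P[k];print("brass B y,x,z range",((q[:,:2]-o)@ey).min(),((q[:,:2]-o)@ey).max(),((q[:,:2]-o)@ex).min(),((q[:,:2]-o)@ex).max(),np.nanmin(q[:,2]),np.nanmax(q[:,2]),k.sum())
E
```

```text
time: 14.9
tool_pos: [0.6299, -0.2503, 0.0392]
tool_rot: [-0.0, 0.993, 0.115, -0.0]
contact_force: [-0.9, 0.4, -0.0]
gripper_width: 0.762
grasp_force: 0.0
tool_pos: [0.6302, -0.2504, 0.1416]
contact_force: [0.4, 0.8, 1.3]
tool_pos: [0.5708, -0.3588, 0.2308]
contact_force: [1.1, -0.1, 0.0]
tool_pos: [0.4759, -0.3786, 0.2302]
contact_force: [0.2, -0.5, 0.4]
brass B y,x,z range nan nan nan nan 0.0037547895160789935 0.07604775058057478 166
```

View pics/end.png

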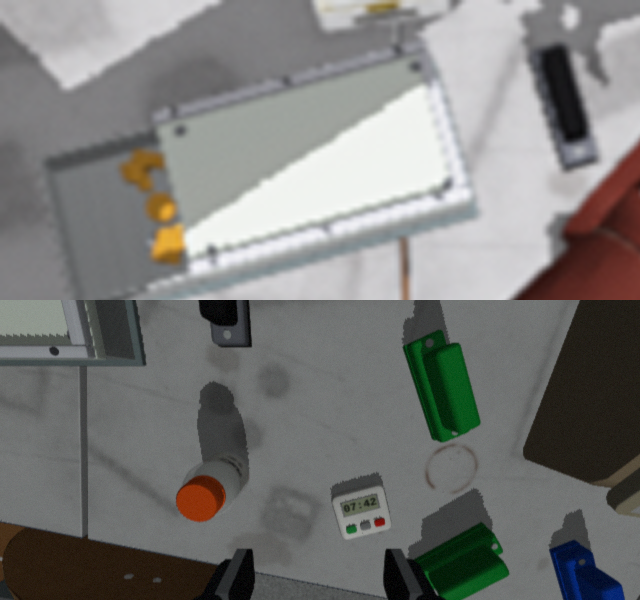

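The scraper stands beside the board at crop (565,100) and the bystanders haven't moved. One reading of 0.076 m on brass needs a check, as it could be an offcut caught on the edge.

```bash
python3 - <<'E'
from h import *
f=grab('top');P=cloud(f);o=np.array([.573,-.007]);t=np.radians(13.1);ex=np.array([np.cos(t),np.sin(t)]);ey=np.array([-ex[1],ex[0]])
I=f['img'];h=cv2.cvtColor(I,cv2.COLOR_BGR2HSV);m=((h[...,0]>10)&(h[...,0]<28)&(h[...,1]>110)).astype(np.uint8);m[:160]=0;m[225:]=0;m[:,:200]=0;m[:,245:]=0
print(m.sum())
n,l,s,c=cv2.connectedComponentsWithStats(m)
for i in range(1,n): print(s[i],ray(f,*c[i],.025).round(3))
for v in range(178,214): 
    us=np.nonzero(m[v])[0]
    if len(us): print(v,[(int(u),int(1000*((P[v,u,:2]-o)@ey)) if P[v,u,2]==P[v,u,2] else None,int(1000*P[v,u,2]) if P[v,u,2]==P[v,u,2] else None) for u in us])
E
```

```text
168
[220 182  11  11  63] [0.588 0.128 0.025]
[227 193   7   8  42] [0.551 0.111 0.025]
[228 201   8  10  63] [0.518 0.105 0.025]
182 [(224, 126, 32)]
183 [(223, 130, 34), (224, 126, 35), (225, 124, 25), (226, 120, 34), (227, 117, 30), (228, 114, 29)]
184 [(223, 131, 30), (224, 128, 31), (225, 125, 28), (226, 122, 27), (227, 118, 26), (228, 115, 26), (229, 110, 37), (230, 108, 25)]
185 [(222, 135, 35), (223, 132, 33), (224, 128, 33), (225, 125, 31), (226, 121, 35), (227, 119, 30), (228, 115, 32), (229, 112, 28), (230, 108, 32)]
186 [(221, 141, 19), (222, 136, 31), (223, 133, 31), (224, 129, 36), (225, 126, 33), (226, 123, 28), (227, 119, 32), (228, 117, 25), (229, 112, 32), (230, 109, 28)]
187 [(220, 145, 22), (221, 141, 31), (222, 138, 26), (223, 134, 32), (224, 131, 26), (225, 127, 32), (226, 126, 12)]
188 [(221, 143, 21), (222, 138, 31), (223, 134, 34), (224, 131, 30), (225, 128, 33), (226, 126, 18)]
189 [(221, 142, 33), (222, 138, 38), (223, 136, 29), (224, 132, 31), (225, 129, 27), (226, 127, 20)]
190 [(223, 137, 30), (224, 133, 33), (225, 130, 24), (226, 127, 25), (227, 124, 20
[... 1162 characters left out ...]
235, 108, 28)]
205 [(229, 129, 27), (230, 126, 27), (231, 122, 32), (232, 119, 30), (233, 116, 28), (234, 112, 30), (235, 108, 36)]
206 [(228, 134, 24), (229, 130, 31), (230, 126, 34), (231, 123, 32), (232, 120, 25), (233, 116, 35), (234, 113, 27), (235, 109, 36)]
207 [(228, 136, 19), (229, 129, 46), (230, 127, 33), (231, 124, 30), (232, 121, 25), (233, 118, 25), (234, 114, 26), (235, 113, 12)]
208 [(228, 136, 19), (229, 133, 22), (230, 130, 19), (231, 126, 23), (232, 122, 26), (233, 118, 27), (234, 116, 21)]
209 [(228, 137, 22), (229, 134, 21), (230, 130, 23), (231, 126, 24), (232, 123, 20), (233, 121, 15), (234, 116, 22)]
210 [(231, 128, 15), (232, 124, 20), (233, 121, 23), (234, 118, 15)]
```

Every brass pixel in the tray lies at 12–46 mm height. The heights show two stacks of two offcuts plus the round one, which makes five, and the readings above 70 mm are only board-edge pixels. I'll hand in.

```bash
python3 -c "
from plant import manip
print(manip.job_done())"
```

```text
the job is handed in; nothing more can be done
None
```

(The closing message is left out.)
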